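Pry open the bell case and complete the set

ROBOT

A 7-joint arm with a two-finger parallel gripper is mounted at the origin on the work surface. World frame = base frame: x ahead of the robot, y to its left, z up, the work surface at z = 0. Lengths are in mm, angles in rad, forces in N, time in s.
With the tool pointing down it reaches from about 400 to 850 mm from the base axis. Payload 6.9 kg.
Tool frame: the origin (TCP) lies between the finger pads; the fingertips stand 25 mm ahead of it and the grasp point (between the pads) lies 6 mm ahead of it; z points along the fingers, y is the line along which they close (so a half turn about z gives the same grasp; the last joint's range is limited). The gripper opens to 85 mm and grips with 20 to 120 N. Pads are 22 mm wide; open, the fingers measure 114 mm over their backs; the gripper's body (76 mm by 85 mm) begins 54 mm behind the grasp point. The pads swing forward as they close: fully open they stand 13 mm farther back than shut.
Start: joints at [1.333, 0.507, -0.238, 1.5, 0.126, 1.149, -0.155], TCP at [210.049, -588.635, 225.775] pointing down, gripper open.
Joint ranges: [-3.08, 3.08], [-0.24, 2.05], [-1.43, 1.35], [0, 2.5], [-1.52, 4.66], [0.17, 1.96], [-2.89, 2.89]. Speed limits (rad/s): [2.39, 2.39, 3.14, 3.14, 3.14, 3.14, 3.14].

INTERFACE

Orientations are given as [roll, pitch, yaw] about the fixed x, y, z axes, in that order (R = Rz(yaw) Ry(pitch) Rx(roll)).
In Python, from workcell import monitor, get_image, job gives the robot as it stands.
- The arm moves only by the tool move_arm, never from a script. Its argument "motion" is a list of rows, each a list of 3 entries, a list of its own where there are three numbers: the shift along the tool's x, y, z in m, then the turn, a rotation vector about the tool's x, y, z in degrees, then the gripper's target within -1 to 1 (fully open at 1, half-way at 0, shut at -1). A call has 1 to 12 rows; each row is the pose to reach, as a shift and turn from the pose commanded when the call began, along the tool's axes at that moment; what a row does not reach only later rows make up. A row lasts 1/10 s, in which the tool goes at most 50 mm and 8.59 degrees, less where a joint would pass 70% of its speed; a pose out of reach is approached as far as the arm can. A call with a gripper value outside its range is refused whole. The fingers move at their own pace and stop on an object; the grip force is fixed at half the most. Time passes only in rows, so rows that repeat a pose let the fingers close. It gives the time, the measured TCP pose, the force, the opening and the grip force at its end, in the units of the state.
- monitor.get_state(): the state, without advancing time (a new reading comes with each control period).
- get_image(name): name is "scene" or "side" or "wrist"; returns a dict with "img" (384x512x3 uint8, blue, green, red), "camera_matrix" (3x3 intrinsics, pixels), "R" (3x3) and "t" (3): a world point X has camera coordinates R X + t. Camera axes: x right, y down, z forward; pixel columns grow to the right and rows downward; lengths in mm; the calibration is good to about 2 mm. A picture is of the moment at which its call begins. There is no depth.
- job.close_job(): hands the job in; it is judged then, once.
The state is a dict: "clock": time; "joint_positions": joint angles; "qvel": joint speeds; "effort": joint torques, N m; "tcp_pos": TCP position; "ee_rot": TCP orientation; "ft_force": force on the tool from outside, world axes, zero at the start; "moment": the same for the moment, N m; "gripper_width": opening from 0.0 (shut) to 1.0 (fully open); "gripper_force": force on a finger pad.
Only numpy, scipy, OpenCV 4.12 (cv2) and the standard library are available. Lean on these libraries where they do the work, as an engineer would, in place of code of your own. Each camera call takes 0.05 s, during which the arm holds its last target. There are 200 camera calls.

TASK

Slip the steel blade of the blue-handled prying tool into the notch under the shut lid of the dark wooden case, lever the lid up with it (no fingers on the shut lid) and swing the lid back past upright so that it stays open. Lay the tool flat on its brown leather pad again, then stand the spare brass bell gently, upright, on the floor of the one empty compartment. Leave the two bells in the case and everything else on the bench as they are, and leave the case open.

Things in the scene. Friction and masses are not known exactly. Their poses are not given: they have to be found in the camera images.
- chest: Dark wooden case fixed to the bench, 130 (x) x 318 (y) x 110 mm high without its lid; walls and floor 8 mm. Origin: centre of its underside. Its own -x side is the front, where the lid opens (it faces roughly the robot's left, +y); +x is the hinge side. Inside, a row of three compartments along y; two hold a bell, one is empty but for a thin red felt disc.
- lid (a joint): Lid angle in rad: 0 shut, 1.57 upright, stop at 1.9. Flat dark wooden board 130 x 318 x 8 mm, 0.16 kg, flush with the case all round, no handle, brass disc on top. Hinged along the case's +x top edge; the hinge is stiff (0.15 N m of friction, about 3 N upwards at the blade to lift the lid), so it stays at any angle.
- lid_hinge (a point): Middle of the hinge line, 110 mm above the bench, at the underside of the lid; the axis runs along the case's y. The lid's free edge lies 130 mm from it.
- lid_edge (a point): Middle of the lid's free edge, at its underside (moves with the lid). Below it, when shut, a notch 100 mm wide and 14 mm high is cut right through the front wall's top edge (96 to 110 mm above the bench); a brass strip marks it. The blade goes in there, level, towards the hinge.
- cell0 (a point): Centre of the floor of the first compartment, 8 mm above the bench, 86 mm to the case's -y side of the middle one. Compartments are 81 mm (y) by 114 mm (x), parted by slats 32 mm high and 4 mm thick; beyond the outer slats there is a gap of 21 mm to the end walls, not for a bell.
- cell1 (a point): Centre of the floor of the middle compartment.
- cell2 (a point): Centre of the floor of the third compartment (86 mm to +y of the middle one).
- bell_a_mid (a point): A bell already in the case, centre of the bell, half-way up (44 mm above its foot); same shape as the spare bell.
- bell_b_mid (a point): The other bell already in the case, likewise.
- bell_mid (a point): Spare brass bell standing mouth down on the bench, 88 mm tall, about 0.28 kg: skirt 60 mm wide at the foot, narrowing to 26 mm at 40 mm height, then an upright round wooden handle 18 mm thick from 43 to 88 mm, to be gripped. This point is on its axis, half-way up (44 mm above its foot); z points up.
- pry_grip (a point): Prying tool, 0.15 kg, flat on its pad. This point: mid cross-section of the handle at the place to grip, 16 mm above the tool's flat underside. Own x points along the tool to the blade's tip, z up. Blue handle with brass ferrule, 24 mm wide, 32 mm high, from 75 mm behind this point to 35 mm in front of it.
- pry_tip (a point): Middle of the blade's tip edge, 115 mm in front of the grip point, 1.5 mm above the tool's underside. The flat steel blade, 32 mm wide and 3 mm thick, is flush with the underside and runs 80 mm from the handle to here.
- pad: Brown leather pad, 240 (x) x 90 (y) x 3 mm, fixed to the bench. Origin: centre of its underside; the tool lies along its x. Its centre is the place where the tool's grip point belongs.
- bowl_rim (a point): Bystander: copper bowl, 110 mm across, 50 mm high; centre of its mouth.
- hammer: Bystander: wooden-handled hammer 260 mm long, lying; origin in the middle of its length, underside; head to its +x.
- tin: Bystander: low yellow tin, 70 mm across, 50 mm high; centre of its underside.
- cup: Bystander: steel cup, 68 mm across, 80 mm high; centre of its underside.
- mug: Bystander: brass mug, 76 mm across, 90 mm high; centre of its underside.
- polish: Bystander: amber bottle, 60 mm across, 130 mm high; centre of its underside.
- stick: Bystander: brass candlestick, 80 mm across the foot, 100 mm high; centre of its underside.

How it is judged:
By the outcome, as a careful person would: the job done as asked, in the order asked, and still so for the second after the job is handed in, with the robot touching nothing.
It also fails if it takes over 72 s, if anything falls off the work surface, if the arm or the gripper's body presses on something with over 40 N, if the wrist force passes 120 N, or if a joint passes its speed limit or range.

## Working session

There is one attempt and no reset: what is moved stays moved. The work goes in short steps, Python scripts to look and compute and a tool call to move; the robot and the scene stay as the last step left them, time stands still between calls to the robot, and variables do not carry over. Pictures are saved under pics/ and viewed, at most 10 in all, crops included, and the job is handed in when it is done.

Besides the shell and the picture viewer there is one more tool, called as name([rows], argument=value, ...), one row to a line, values as JSON. move_arm: Moves the arm, as the interface text tells. Its arguments: {"type":"object","properties":{"motion":{"type":"array","items":{"type":"array"}}},"required":["motion"]}

```bash
ls; mkdir -p pics
cat > h.py <<'E'
import numpy as np, cv2
from workcell import monitor, get_image, job
from scipy.spatial.transform import Rotation as Ro
def grab(n,name=None):
    d=get_image(n); 
    if name: cv2.imwrite(f'pics/{name}.png',d['img'])
    return d
def ray(d,p):
    K=np.array(d['camera_matrix']);R=np.array(d['R']);t=np.array(d['t']).ravel()
    v=R.T@np.linalg.solve(K,[p[0],p[1],1.]);return -R.T@t,v
def onz(d,p,z):
    c,v=ray(d,p);return c+v*(z-c[2])/v[2]
def proj(d,X):
    K=np.array(d['camera_matrix']);q=K@(np.array(d['R'])@np.array(X,float)+np.array(d['t']).ravel());return q[:2]/q[2]
def tri(obs):
    A=np.zeros((3,3));b=np.zeros(3)
    for d,p in obs:
        c,v=ray(d,p);v=v/np.linalg.norm(v);M=np.eye(3)-np.outer(v,v);A+=M;b+=M@c
    return np.linalg.solve(A,b)
def st():
    s=monitor.get_state();return s
E
python3 - <<'E'
from h import *
a=grab('scene','a');b=grab('side','b')
c=grab('wrist')
cv2.imwrite('pics/ab.png',cv2.resize(np.vstack([a['img'],b['img']]),None,fx=.78,fy=.78))
for d in(a,b,c): print(ray(d,(256,192)))
s=st();print({k:np.round(v,3) for k,v in s.items()})
E
```

```text
pics
(array([1279.52918578, -285.47684753, 1108.45911185]), array([-0.55942801,  0.2369837 , -0.79450834]))
(array([143.10615125, 868.49234329, 919.27092059]), array([ 0.31414705, -0.69282205, -0.64945281]))
(array([ 287.61488461, -561.07307984,  372.92822035]), array([-0.29847917, -0.12188995, -0.94675404]))
{'clock': np.float64(0.15), 'joint_positions': array([ 1.334,  0.508, -0.238,  1.501,  0.126,  1.149, -0.155]), 'qvel': array([ 0.001, -0.003,  0.   , -0.002,  0.001, -0.001,  0.002]), 'effort': array([-3.0000e-03, -6.2101e+01, -2.1890e+00, -2.4984e+01,  1.3000e-02,
        9.0000e-03, -0.0000e+00]), 'tcp_pos': array([ 209.863, -588.306,  225.142]), 'ee_rot': array([-3.14 ,  0.   ,  0.343]), 'ft_force': array([ 0.35 ,  0.288, -0.948]), 'moment': array([0.004, 0.057, 0.083]), 'gripper_force': np.float64(0.0), 'gripper_width': np.float64(1.001)}
```

View pics/a.png

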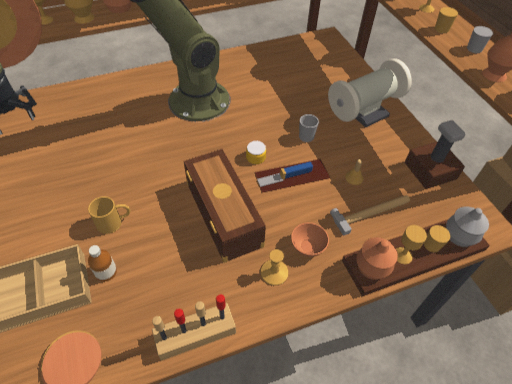

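View pics/b.png

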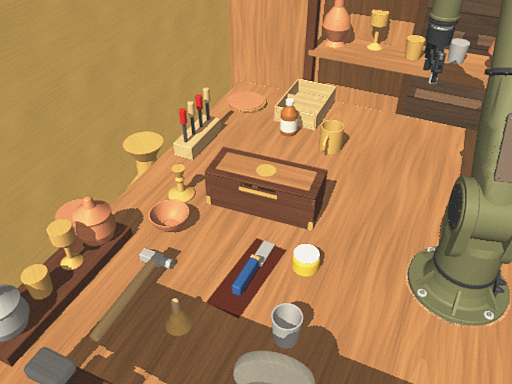

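The scene view shows the case around (223,200), the tool on its pad at (290,175), the spare bell at (355,172) and the robot at the top. The side view shows the notch's brass strip at (259,191), with the blade pointing at the case. Next I'll enlarge both.

Run:
```python
from h import *
a=cv2.imread('pics/a.png');b=cv2.imread('pics/b.png')
x=cv2.resize(a[130:270,175:375],None,fx=4,fy=4,interpolation=cv2.INTER_CUBIC)
y=cv2.resize(b[140:340,150:350],None,fx=3,fy=3,interpolation=cv2.INTER_CUBIC)
cv2.imwrite('pics/a4.png',x);cv2.imwrite('pics/b3.png',y)
```

```text
(no output)
```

View pics/a4.png

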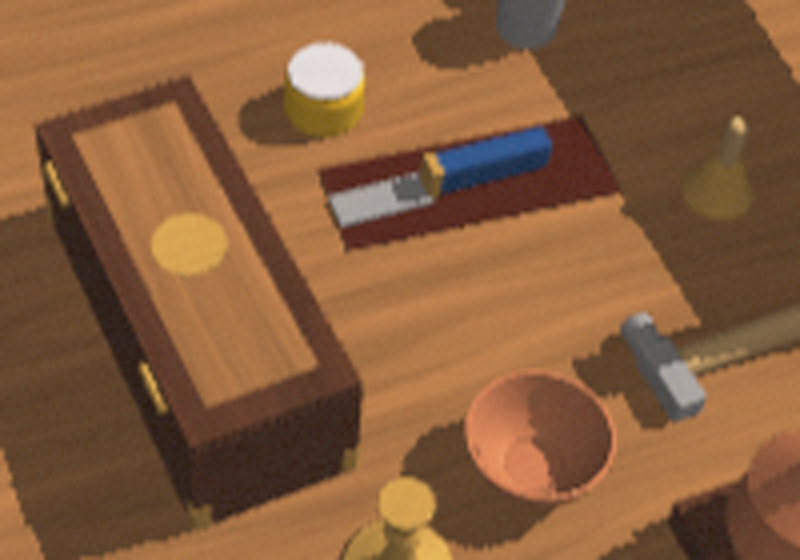

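View pics/b3.png

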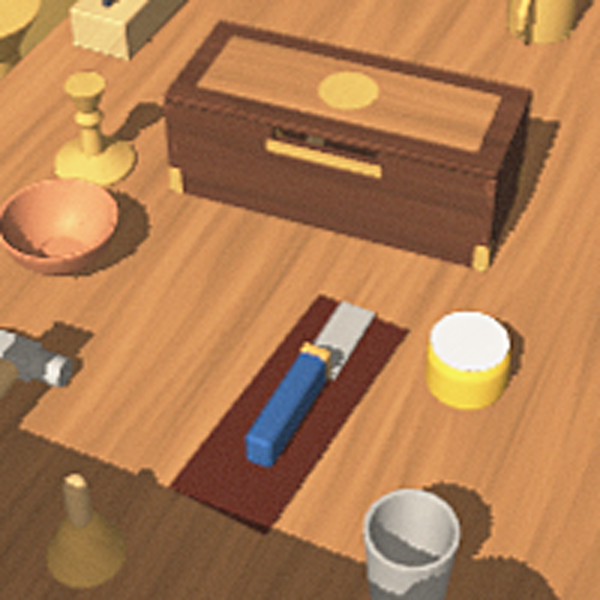

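The crops give clear lid corners, pad corners, blade tip and bell. I'll measure these in both views.

```bash
cat > m.py <<'E'
from h import *
np.set_printoptions(precision=1,suppress=True)
A=grab('scene');B=grab('side')
fa=lambda p:(p[0]/4+175-.4,p[1]/4+130-.4)
fb=lambda p:(p[0]/3+150-.3,p[1]/3+140-.3)
def quad(n,pa,pb,z):
    qa=np.array([onz(A,fa(p),z) for p in pa]);qb=np.array([onz(B,fb(p),z) for p in pb])
    t=np.array([tri([(A,fa(p)),(B,fb(q))]) for p,q in zip(pa,pb)])
    print(n,'\nA',qa[:,:2].ravel(),'\nB',qb[:,:2].ravel(),'\ntri',t.tolist() and t.ravel())
    return (qa+qb)/2
# lid: order front-near..: far/rear etc, same physical corner order
L=quad('lid',[(38,126),(190,78),(360,385),(193,450)],[(530,92),(492,175),(165,97),(222,22)],118)
# order: A0=hinge/-x end, A1=front/-x, A2=front/+x, A3=hinge/+x
P=quad('pad',[(320,172),(585,117),(620,192),(347,250)],[(408,330),(267,533),(172,488),(322,295)],3)
T=quad('tip',[(330,205),(343,229)],[(377,315),(345,302)],6)
H=quad('belltop',[(737,124)],[(75,480)],88)
print('lid c',L.mean(0),'sides',[np.linalg.norm(L[i]-L[(i+1)%4]) for i in range(4)])
print('pad c',P.mean(0),'sides',[np.linalg.norm(P[i]-P[(i+1)%4]) for i in range(4)])
d=(L[2]+L[3]-L[0]-L[1]);print('lid long axis ang',np.degrees(np.arctan2(d[1],d[0])))
d=(L[1]+L[2]-L[0]-L[3]);print('lid front dir ang',np.degrees(np.arctan2(d[1],d[0])))
d=(P[0]+P[3]-P[1]-P[2]);print('pad x ang',np.degrees(np.arctan2(d[1],d[0])))
for n,D in(('A',A),('B',B)):
    h=cv2.cvtColor(D['img'],cv2.COLOR_BGR2HSV)
    m=cv2.inRange(h,(100,120,50),(125,255,255))
    k,_,s,c=cv2.connectedComponentsWithStats(m);i=1+np.argmax(s[1:,4]);print(n,'blue',c[i],s[i])
    pts=np.argwhere(m&(np.uint8(k and _==i)*255))[:,::-1];r=cv2.minAreaRect(pts.astype(np.float32));print(cv2.boxPoints(r).ravel())
    print('ctr at z19',onz(D,c[i],25))
E
python3 m.py
```

```text
lid 
A [ 393.4 -155.7  385.3  -29.3  699.9  -10.2  709.3 -134.6] 
B [ 391.3 -152.2  385.   -26.7  694.8   -4.4  702.7 -133. ] 
tri [ 391.8 -155.3  115.9  385.   -28.7  116.9  697.6   -9.   113.9  705.8
 -135.2  114.8]
pad 
A [422.3  69.7 443.1 309.4 529.4 299.1 507.5  60.5] 
B [419.   70.3 439.7 307.5 525.4 301.4 504.7  63.3] 
tri [420.1  69.7   1.3 441.1 308.6   2.4 527.  300.2   0.2 505.8  61.2   0.6]
tip 
A [461.   63.7 488.3  64.5] 
B [449.5  67.8 481.4  65.2] 
tri [453.4  64.4  -0.8 483.9  64.3   2.8]
belltop 
A [556.1 375.4] 
B [556.1 376.8] 
tri [556.1 376.1  87.4]
lid c [545.2 -80.8 118. ] sides [np.float64(126.18058916194775), np.float64(312.8757878573006), np.float64(126.77646608942072), np.float64(314.32811628060773)]
pad c [473.9 185.2   3. ] sides [np.float64(239.31914627982727), np.float64(86.31653319662493), np.float64(239.3248309023835), np.float64(85.83161938714488)]
lid long axis ang 3.74202047704928
lid front dir ang 93.57736992841319
pad x ang -95.03223945008942
A blue [298.4 169.1] [285 162  28  15 244]
[284.  168.  310.8 161.3 313.1 170.5 286.3 177.2]
ctr at z19 [475.4 205.9  25. ]
B blue [244.6 276.2] [232 258  26  37 441]
[228.8 289.7 250.  255.9 260.2 262.3 239.  296.1]
ctr at z19 [470.8 210.8  25. ]
```

Everything is consistent: the lid is about 126x314 at z≈116, the pad 239x86, and the bell top at 87 mm. Next I'll work out the moves to above the tool.

```bash
cat >> h.py <<'E'
def RY(yaw,tilt=0): # tool down, tool x at yaw deg; tilt = turn about tool y (deg)
    return Ro.from_euler('xyz',[180,0,yaw],degrees=True)*Ro.from_euler('y',tilt,degrees=True)
def rel(p,R,s=None):
    s=s or st();R0=Ro.from_euler('xyz',s['ee_rot'])
    return np.round(R0.inv().apply(np.array(p)-s['tcp_pos'])/1000,4).tolist(),np.round((R0.inv()*R).as_rotvec(degrees=True),2).tolist()
def show():
    s=st();print(np.round(s['clock'],2),np.round(s['tcp_pos'],1),np.round(np.degrees(s['ee_rot']),2),'F',np.round(s['ft_force'],1),'w',np.round(s['gripper_width'],3),np.round(s['gripper_force'],1),'q',np.round(s['joint_positions'],2))
E
python3 -c "
from h import *
print(rel([540,-200,300],RY(85)));print(rel([474,185,220],RY(85)))"
```

```text
([0.4414, -0.255, -0.0744], [-0.04, -0.03, -65.36])
([0.5086, -0.6397, 0.0059], [-0.04, -0.03, -65.36])
```

move_arm([
  [[0.441,-0.255,-0.075],[0,0,-65.4],1],
  [[0.441,-0.255,-0.075],[0,0,-65.4],1],
  [[0.441,-0.255,-0.075],[0,0,-65.4],1],
  [[0.441,-0.255,-0.075],[0,0,-65.4],1],
  [[0.441,-0.255,-0.075],[0,0,-65.4],1],
  [[0.441,-0.255,-0.075],[0,0,-65.4],1],
  [[0.441,-0.255,-0.075],[0,0,-65.4],1],
  [[0.441,-0.255,-0.075],[0,0,-65.4],1],
  [[0.441,-0.255,-0.075],[0,0,-65.4],1],
  [[0.509,-0.64,-0.04],[0,0,-65.4],1],
  [[0.509,-0.64,-0.04],[0,0,-65.4],1],
  [[0.509,-0.64,-0.04],[0,0,-65.4],1],
])

```text
clock: 1.45
tcp_pos: [489.7, -97.7, 282.4]
ee_rot: [3.142, -0.0, 1.484]
ft_force: [1.3, 0.1, 0.1]
gripper_width: 0.997
gripper_force: 0.0
```

```bash
python3 -c "
from h import *
show()
print(rel([474,185,250],RY(85)))"
```

```text
1.45 [489.7 -97.7 282.4] [ 1.800e+02 -1.000e-02  8.505e+01] F [1.3 0.1 0.1] w 0.997 0.0 q [ 0.64  0.31 -0.67  1.72  0.2   1.18 -0.17]
([0.2802, -0.04, 0.0324], [0.0, -0.01, 0.05])
```

move_arm([
  [[0.27,-0.04,0.03],[0,0,0],1],
  [[0.27,-0.04,0.03],[0,0,0],1],
  [[0.27,-0.04,0.03],[0,0,0],1],
  [[0.27,-0.04,0.03],[0,0,0],1],
  [[0.27,-0.04,0.03],[0,0,0],1],
  [[0.27,-0.04,0.03],[0,0,0],1],
  [[0.27,-0.04,0.03],[0,0,0],1],
  [[0.27,-0.04,0.03],[0,0,0],1],
  [[0.27,-0.04,0.03],[0,0,0],1],
])

```text
clock: 2.35
tcp_pos: [473.8, 171.2, 252.5]
ee_rot: [3.142, 0.001, 1.482]
ft_force: [-1.0, 0.8, -0.4]
gripper_width: 1.002
gripper_force: 0.0
```

```bash
python3 -c "
from h import *
show()
d=grab('wrist','w1')
D=d
h=cv2.cvtColor(D['img'],cv2.COLOR_BGR2HSV)
m=cv2.inRange(h,(100,120,50),(125,255,255))
k,l,s,c=cv2.connectedComponentsWithStats(m);i=1+np.argmax(s[1:,4]);print(c[i],s[i])
pts=np.argwhere(l==i)[:,::-1].astype(np.float32);b=cv2.boxPoints(cv2.minAreaRect(pts));print(b)
for p in b: print(onz(d,p,35)[:2],proj(d,[474,185,35]))
"
```

```text
2.35 [473.8 171.2 252.5] [1.800e+02 5.000e-02 8.493e+01] F [-1.   0.8 -0.4] w 1.002 0.0 q [ 0.13  0.35 -0.74  1.76  0.26  1.13 -0.78]
[247.82002188 122.79868709] [ 235   78   26   91 1828]
[[234.62428  78.86188]
 [255.72374  77.75137]
 [260.453   167.60773]
 [239.35356 168.71823]]
[465.12276374 256.24500592] [249.02362126 144.45264105]
[487.5397508  255.36428049] [249.02362126 144.45264105]
[484.72621645 156.95408366] [249.02362126 144.45264105]
[460.2794468  157.80257254] [249.02362126 144.45264105]
```

View pics/w1.png

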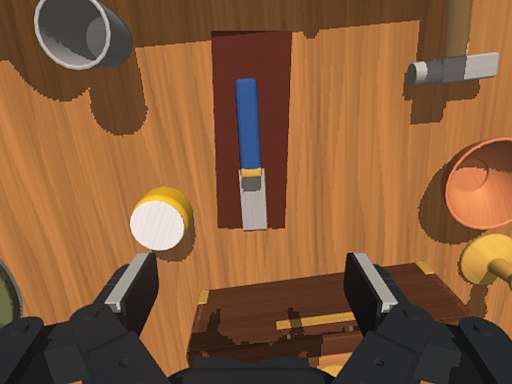

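The wrist view shows the tool lying along its pad, slightly turned, with the handle from (246,80) to (250,170) and the blade tip at (255,229). The grip point comes out at (473.5,181), pointing to -92.2°, and it agrees with the tip measured earlier.

```bash
python3 -c "
from h import *
print(rel([473.5,181,32.5],RY(87.8)))"
```

```text
([0.0101, -0.0013, 0.22], [0.0, 0.05, -2.91])
```

move_arm([
  [[0.01,-0.001,0.05],[0,0,-2.9],0.3],
  [[0.01,-0.001,0.1],[0,0,-2.9],0.3],
  [[0.01,-0.001,0.14],[0,0,-2.9],0.3],
  [[0.01,-0.001,0.175],[0,0,-2.9],0.3],
  [[0.01,-0.001,0.2],[0,0,-2.9],0.3],
  [[0.01,-0.001,0.215],[0,0,-2.9],0.3],
  [[0.01,-0.001,0.22],[0,0,-2.9],0.3],
  [[0.01,-0.001,0.22],[0,0,-2.9],0.3],
  [[0.01,-0.001,0.22],[0,0,-2.9],-1],
  [[0.01,-0.001,0.22],[0,0,-2.9],-1],
  [[0.01,-0.001,0.22],[0,0,-2.9],-1],
  [[0.01,-0.001,0.22],[0,0,-2.9],-1],
])

```text
clock: 3.6
tcp_pos: [473.6, 182.8, 33.1]
ee_rot: [3.141, -0.0, 1.535]
ft_force: [-0.1, -0.1, -0.2]
gripper_width: -0.001
gripper_force: 0.0
```

move_arm([
  [[0,0,0],[0,0,0],-1],
  [[0,0,0],[0,0,0],-1],
  [[0,0,0],[0,0,0],-1],
])

```text
clock: 3.9
tcp_pos: [473.3, 182.8, 32.6]
ee_rot: [-3.142, 0.0, 1.535]
ft_force: [-0.8, 0.1, 0.2]
gripper_width: -0.0
gripper_force: 0.0
```

```bash
python3 -c "
from h import *
show();print(rel([473.5,181,150],RY(93.7)))"
```

```text
3.9 [473.3 182.8  32.6] [-180.      0.     87.94] F [-0.8  0.1  0.2] w -0.0 0.0 q [-0.04  0.63 -0.56  2.04  0.56  0.63 -1.02]
([-0.0018, 0.0003, -0.1174], [-0.0, 0.0, -5.76])
```

The gripper shut on nothing, so I need to look.

```bash
python3 -c "
from h import *
a=grab('wrist');b=grab('side')
cv2.imwrite('pics/w2.png',np.hstack([cv2.resize(a['img'],(400,300)),cv2.resize(b['img'][200:350,150:350],(400,300))]))
p=proj(b,[473.5,181,33]);print(p)
"
```

```text
[248.8284224 265.017483 ]
```

View pics/w2.png

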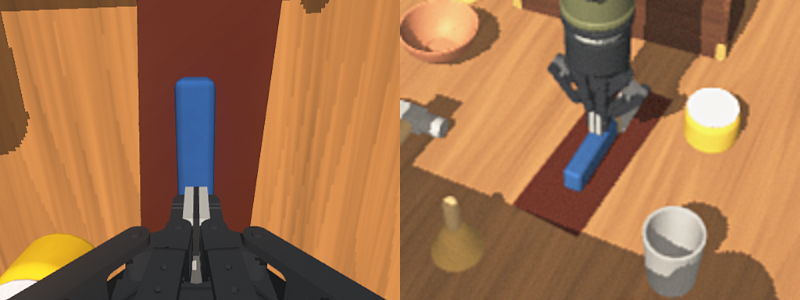

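```bash
python3 -c "
from h import *
a=grab('wrist');b=grab('side');c=grab('scene')
for z in(8,20,33,40,50): print(z,proj(a,[473.3,182.8,z]),proj(b,[473.3,182.8,z]),proj(c,[473.3,182.8,z]))
for d in(a,b,c):
    D=d;h=cv2.cvtColor(D['img'],cv2.COLOR_BGR2HSV)
    m=cv2.inRange(h,(100,120,50),(125,255,255))
    k,l,s,cc=cv2.connectedComponentsWithStats(m);i=1+np.argmax(s[1:,4]);print(cc[i],s[i])
cv2.imwrite('pics/w3.png',np.hstack([cv2.resize(b['img'][225:295,215:285],(400,400),interpolation=2),cv2.resize(c['img'][130:200,255:325],(400,400),interpolation=2)]))
"
```

```text
8 [249.03032975 229.05470138] [248.66532421 272.22654069] [291.36683039 173.71827258]
20 [248.90975621 238.48959553] [248.62909829 269.04861753] [291.68756046 171.4225625 ]
33 [248.76043132 250.17428613] [248.58931379 265.55851766] [292.03985187 168.90094384]
40 [248.67043033 257.21687447] [248.56765475 263.65847583] [292.23166673 167.52797836]
50 [248.52798809 268.36299727] [248.53642116 260.91850516] [292.508305   165.54786694]
[249.74971148 169.35819388] [ 224   99   52  151 6932]
[243.64533333 278.62666667] [232 260  26  35 375]
[298.97797357 169.29515419] [285 162  28  16 227]
```

View pics/w3.png

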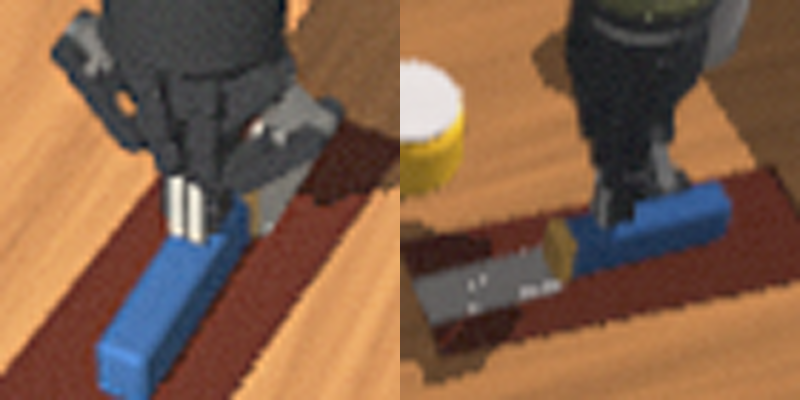

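The shut fingertips look like they rest at the handle's top, near z≈33, rather than at z≈8. I'll lift and measure where the tips really are relative to the reported TCP.

move_arm([
  [[0,0,-0.02],[0,0,0],-1],
  [[0,0,-0.06],[0,0,0],-1],
  [[0,0,-0.1],[0,0,0],-1],
  [[0,0,-0.1],[0,0,0],-1],
  [[0,0,-0.1],[0,0,0],-1],
  [[0,0,-0.1],[0,0,0],-1],
])

```text
clock: 4.75
tcp_pos: [472.8, 182.2, 131.8]
ee_rot: [-3.14, 0.001, 1.535]
ft_force: [-0.6, -0.4, -0.8]
gripper_width: 0.004
gripper_force: 0.0
```

```bash
cat > tip.py <<'E'
from h import *
show();s=st();b=grab('side');c=grab('scene');p=s['tcp_pos']
Rz=Ro.from_euler('xyz',s['ee_rot']).apply([0,0,1])
for n,d in(('side',b),('scene',c)):
    print(n,[(o,d['img'][int(round(q[1])),int(round(q[0]))].tolist()) for o in range(-15,45,5) for q in [proj(d,p+Rz*o)]])
w=grab('wrist','w4');cv2.imwrite('pics/w4.png',np.hstack([cv2.resize(b['img'][190:290,200:300],(400,400),interpolation=2),cv2.resize(w['img'],(400,300))[0:300].copy() if 0 else cv2.resize(w['img'],(400,400))]))
for d in(w,b,c):
    h=cv2.cvtColor(d['img'],cv2.COLOR_BGR2HSV)
    m=cv2.inRange(h,(100,120,50),(125,255,255))
    k,l,ss,cc=cv2.connectedComponentsWithStats(m);i=1+np.argmax(ss[1:,4]);print(cc[i],ss[i])
E
python3 tip.py
```

```text
4.75 [472.8 182.2 131.8] [-1.7993e+02  5.0000e-02  8.7930e+01] F [-0.6 -0.4 -0.8] w 0.004 0.0 q [ 0.05  0.49 -0.69  1.93  0.41  0.86 -0.89]
side [(-15, [202, 218, 224]), (-10, [209, 225, 229]), (-5, [206, 221, 222]), (0, [220, 229, 228]), (5, [94, 152, 219]), (10, [96, 155, 223]), (15, [97, 153, 222]), (20, [101, 158, 224]), (25, [94, 153, 222]), (30, [82, 128, 185]), (35, [40, 54, 113]), (40, [38, 51, 108])]
scene [(-15, [35, 31, 32]), (-10, [40, 36, 37]), (-5, [38, 34, 32]), (0, [56, 71, 90]), (5, [79, 126, 183]), (10, [77, 125, 183]), (15, [73, 122, 179]), (20, [74, 121, 175]), (25, [77, 123, 180]), (30, [78, 128, 188]), (35, [79, 131, 189]), (40, [74, 123, 183])]
[251.27368978 154.33827422] [ 236   92   31  128 3778]
[244.57596372 276.21768707] [232 258  26  37 441]
[298.45188285 169.09623431] [285 162  28  16 239]
```

The shut tips sit only about 2 mm ahead of the reported TCP, not 25, so the reported point is effectively the fingertip. The tool has not moved. I'll go down again with that correction.

move_arm([
  [[-0.001,0.001,0],[0,0,0],0.3],
  [[-0.001,0.001,0.03],[0,0,0],0.3],
  [[-0.001,0.001,0.07],[0,0,0],0.3],
  [[-0.001,0.001,0.1],[0,0,0],0.3],
  [[-0.001,0.001,0.115],[0,0,0],0.3],
  [[-0.001,0.001,0.122],[0,0,0],0.3],
  [[-0.001,0.001,0.122],[0,0,0],0.3],
  [[-0.001,0.001,0.122],[0,0,0],-1],
  [[-0.001,0.001,0.122],[0,0,0],-1],
  [[-0.001,0.001,0.122],[0,0,0],-1],
  [[-0.001,0.001,0.122],[0,0,0],-1],
  [[-0.001,0.001,0.122],[0,0,0],-1],
])

```text
clock: 6.1
tcp_pos: [474.9, 182.1, 11.7]
ee_rot: [3.14, -0.001, 1.535]
ft_force: [0.5, -0.1, 6.3]
gripper_width: 0.267
gripper_force: 59.8
```

```bash
python3 -c "
from h import *
show();print(rel([473.5,181,150],RY(93.7)))"
```

```text
6.1 [474.9 182.1  11.7] [ 1.7989e+02 -4.0000e-02  8.7930e+01] F [ 0.5 -0.1  6.3] w 0.267 59.8 q [-0.06  0.66 -0.54  2.05  0.6   0.59 -1.06]
([-0.001, -0.0011, -0.1383], [0.11, -0.03, -5.77])
```

The tool is gripped (22.7 mm, 60 N). I'll lift it and bring it in front of the notch.

```bash
python3 -c "
from h import *
print(rel([532,125,150],RY(93.7)),rel([532,125,110.5],RY(93.7)))"
```

```text
([-0.0549, 0.0594, -0.1382], [0.11, -0.03, -5.77]) ([-0.0549, 0.0593, -0.0987], [0.11, -0.03, -5.77])
```

move_arm([
  [[0,0,-0.02],[0,0,0],-1],
  [[0,0,-0.06],[0,0,0],-1],
  [[0,0,-0.1],[0,0,0],-1],
  [[-0.015,0.015,-0.138],[0,0,-2],-1],
  [[-0.035,0.035,-0.138],[0,0,-4],-1],
  [[-0.05,0.055,-0.138],[0,0,-5.8],-1],
  [[-0.055,0.059,-0.12],[0,0,-5.8],-1],
  [[-0.055,0.059,-0.105],[0,0,-5.8],-1],
  [[-0.055,0.059,-0.099],[0,0,-5.8],-1],
  [[-0.055,0.059,-0.099],[0,0,-5.8],-1],
  [[-0.055,0.059,-0.099],[0,0,-5.8],-1],
])

```text
clock: 7.2
tcp_pos: [531.3, 125.2, 110.2]
ee_rot: [3.141, -0.0, 1.637]
ft_force: [-0.5, 0.1, -0.7]
gripper_width: 0.263
gripper_force: 59.2
```

```bash
python3 -c "
from h import *
show()
a=grab('side');w=grab('wrist');c=grab('scene')
for n,d in(('side',a),('scene',c),('wrist',w)):
    for X in([539.4,9,103],[541,-16,110],[541,-16,96]): print(n,X,proj(d,X))
cv2.imwrite('pics/w5.png',np.hstack([cv2.resize(a['img'][150:270,200:320],(400,400),interpolation=2),cv2.resize(c['img'][130:250,180:300],(400,400),interpolation=2)]))
"
```

```text
7.2 [531.3 125.2 110.2] [ 1.7996e+02 -1.0000e-02  9.3780e+01] F [-0.5  0.1 -0.7] w 0.263 59.2 q [ 0.17  0.58 -0.69  1.86  0.48  0.87 -0.69]
side [539.4, 9, 103] [253.74085832 194.35715422]
side [541, -16, 110] [257.08843677 186.70035891]
side [541, -16, 96] [257.0682693  190.67157127]
scene [539.4, 9, 103] [250.47110766 184.52703531]
scene [541, -16, 110] [242.86224546 185.71823434]
scene [541, -16, 96] [242.86334249 188.59345542]
wrist [539.4, 9, 103] [249.58331737 404.8592033 ]
wrist [541, -16, 110] [249.5389745  443.60687138]
wrist [541, -16, 96] [249.5967956  422.18331829]
```

View pics/w5.png

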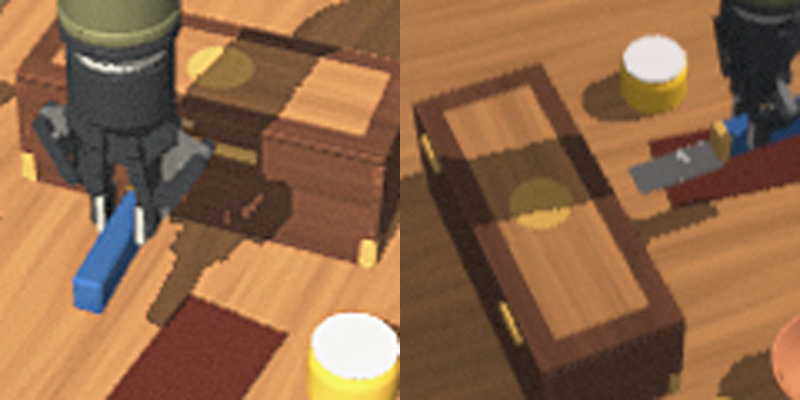

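The blade tip in the scene view is at (250.8,184.3), against a prediction of (250.5,184.5), and it lines up with the notch. I'll insert it level.

move_arm([
  [[-0.01,0,0],[0,0,0],-1],
  [[-0.02,0,0],[0,0,0],-1],
  [[-0.03,0,0],[0,0,0],-1],
  [[-0.038,0,0],[0,0,0],-1],
  [[-0.046,0,0],[0,0,0],-1],
  [[-0.054,0,0],[0,0,0],-1],
  [[-0.062,0,0],[0,0,0],-1],
  [[-0.07,0,0],[0,0,0],-1],
  [[-0.07,0,0],[0,0,0],-1],
  [[-0.07,0,0],[0,0,0],-1],
])

```text
clock: 8.35
tcp_pos: [535.9, 54.8, 109.6]
ee_rot: [3.141, -0.0, 1.636]
ft_force: [-0.2, -0.4, -0.9]
gripper_width: 0.265
gripper_force: 59.2
```

```bash
python3 -c "
from h import *
show()
c=grab('scene')
h=cv2.cvtColor(c['img'],cv2.COLOR_BGR2HSV)
print(proj(c,[541,-16,103]));cv2.imwrite('pics/w6.png',cv2.resize(c['img'][130:230,200:300],(500,500),interpolation=2))
m=cv2.inRange(h,(100,120,40),(125,255,255));print(np.argwhere(m[130:200,230:330]).mean(0)+[130,230] if m[130:200,230:330].any() else None)
"
```

```text
8.35 [535.9  54.8 109.6] [ 1.7999e+02 -2.0000e-02  9.3720e+01] F [-0.2 -0.4 -0.9] w 0.265 59.2 q [ 0.31  0.57 -0.7   1.88  0.48  0.86 -0.57]
[242.86279635 187.16205435]
[173.20496894 273.42857143]
```

No contact force, so the blade is inside. I'll start levering gently.

move_arm([
  [[0,0,-0.004],[0,0,0],-1],
  [[0,0,-0.008],[0,0,0],-1],
  [[0,0,-0.012],[0,0,0],-1],
  [[-0.001,0,-0.016],[0,0,0],-1],
  [[-0.001,0,-0.02],[0,0,0],-1],
  [[-0.002,0,-0.024],[0,0,0],-1],
  [[-0.003,0,-0.028],[0,0,0],-1],
  [[-0.004,0,-0.032],[0,0,0],-1],
  [[-0.005,0,-0.036],[0,0,0],-1],
  [[-0.005,0,-0.036],[0,0,0],-1],
])

```text
clock: 9.4
tcp_pos: [536.4, 49.6, 146.1]
ee_rot: [3.141, 0.0, 1.636]
ft_force: [-1.0, 2.0, -2.8]
gripper_width: 0.264
gripper_force: 59.2
```

```bash
python3 -c "
from h import *
show();print(st()['moment'])
c=grab('scene');b=grab('side')
cv2.imwrite('pics/w7.png',np.hstack([cv2.resize(b['img'][130:250,200:320],(400,400),interpolation=2),cv2.resize(c['img'][120:240,180:300],(400,400),interpolation=2)]))
"
```

```text
9.4 [536.4  49.6 146.1] [1.7996e+02 1.0000e-02 9.3710e+01] F [-1.   2.  -2.8] w 0.264 59.2 q [ 0.34  0.53 -0.73  1.84  0.43  0.94 -0.52]
[ 0.59934725  0.04519959 -0.04271788]
```

View pics/w7.png

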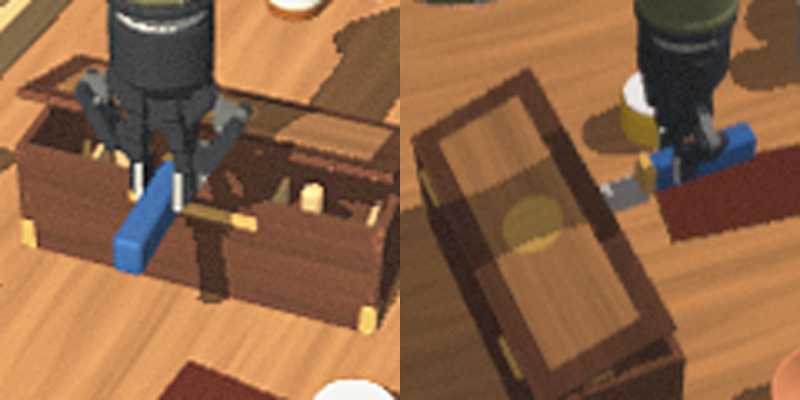

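The lid is up about 20° on the blade, with both bells visible inside, and the tool hasn't slipped. I'll continue the arc about the hinge to just past upright.

move_arm([
  [[-0.003,0,-0.006],[0,0,0],-1],
  [[-0.006,0,-0.012],[0,0,0],-1],
  [[-0.01,0,-0.018],[0,0,0],-1],
  [[-0.014,0,-0.024],[0,0,0],-1],
  [[-0.019,0,-0.03],[0,0,0],-1],
  [[-0.025,0,-0.035],[0,0,0],-1],
  [[-0.031,0,-0.039],[0,0,0],-1],
  [[-0.037,0,-0.043],[0,0,0],-1],
  [[-0.043,0,-0.047],[0,0,0],-1],
  [[-0.05,0,-0.05],[0,0,0],-1],
  [[-0.05,0,-0.05],[0,0,0],-1],
])

```text
clock: 10.6
tcp_pos: [539.7, -2.0, 195.7]
ee_rot: [3.141, 0.001, 1.634]
ft_force: [0.3, -0.3, -1.0]
gripper_width: 0.262
gripper_force: 59.3
```

move_arm([
  [[-0.007,0,-0.002],[0,0,0],-1],
  [[-0.014,0,-0.004],[0,0,0],-1],
  [[-0.022,0,-0.005],[0,0,0],-1],
  [[-0.029,0,-0.005],[0,0,0],-1],
  [[-0.036,0,-0.005],[0,0,0],-1],
  [[-0.043,0,-0.004],[0,0,0],-1],
  [[-0.047,0,-0.003],[0,0,0],-1],
  [[-0.047,0,-0.003],[0,0,0],-1],
  [[-0.047,0,-0.003],[0,0,0],-1],
])

```text
clock: 11.5
tcp_pos: [542.3, -47.3, 198.3]
ee_rot: [-3.141, 0.0, 1.636]
ft_force: [0.2, 0.1, -1.6]
gripper_width: 0.265
gripper_force: 59.4
```

```bash
python3 -c "
from h import *
show();print(st()['moment'])
print('pad',rel([473.7,186,150],RY(87.9)))
"
```

```text
11.5 [542.3 -47.3 198.3] [-1.7997e+02  2.0000e-02  9.3720e+01] F [ 0.2  0.1 -1.6] w 0.265 59.4 q [ 0.55  0.48 -0.77  1.75  0.38  1.06 -0.29]
[-0.00317612 -0.0167685  -0.05586688]
pad ([0.2373, -0.0533, 0.0483], [-0.03, 0.02, 5.82])
```

move_arm([
  [[0.02,0,0],[0,0,0],-1],
  [[0.06,0,0],[0,0,0],-1],
  [[0.1,0,0],[0,0,0],-1],
  [[0.15,-0.02,0],[0,0,1.5],-1],
  [[0.19,-0.04,0],[0,0,3],-1],
  [[0.235,-0.054,0.02],[0,0,5.8],-1],
  [[0.235,-0.054,0.048],[0,0,5.8],-1],
  [[0.235,-0.054,0.048],[0,0,5.8],-1],
  [[0.235,-0.054,0.048],[0,0,5.8],-1],
])

```text
clock: 12.4
tcp_pos: [473.3, 183.4, 150.6]
ee_rot: [-3.141, 0.001, 1.535]
ft_force: [0.0, 0.1, -1.2]
gripper_width: 0.268
gripper_force: 59.3
```

```bash
python3 -c "
from h import *
show()
c=grab('scene');b=grab('side');
e=np.array([-.0645,.998,0]);u=np.array([.998,.0645,0]);h0=np.array([549.4,-145.7,110])
for t in(80,90,102,108):
  t=np.radians(t);q=h0+130*(e*np.cos(t)+np.array([0,0,np.sin(t)]))
  print(np.degrees(t),[proj(d,q+s*159*u).round().tolist() for d in(c,b) for s in(-1,1)])
cv2.imwrite('pics/w8.png',np.hstack([cv2.resize(b['img'][80:330,180:380],(400,500),interpolation=2),cv2.resize(c['img'][70:270,160:320],(400,500),interpolation=2)]))
"
```

```text
12.4 [473.3 183.4 150.6] [-1.7994e+02  6.0000e-02  8.7940e+01] F [ 0.   0.1 -1.2] w 0.268 59.3 q [ 0.08  0.48 -0.73  1.91  0.4   0.91 -0.88]
80.0 [[187.0, 131.0], [229.0, 214.0], [329.0, 138.0], [217.0, 115.0]]
90.0 [[179.0, 132.0], [221.0, 216.0], [332.0, 133.0], [221.0, 110.0]]
102.0 [[170.0, 136.0], [210.0, 221.0], [334.0, 129.0], [225.0, 107.0]]
108.0 [[166.0, 138.0], [205.0, 223.0], [335.0, 127.0], [226.0, 106.0]]
```

View pics/w8.png

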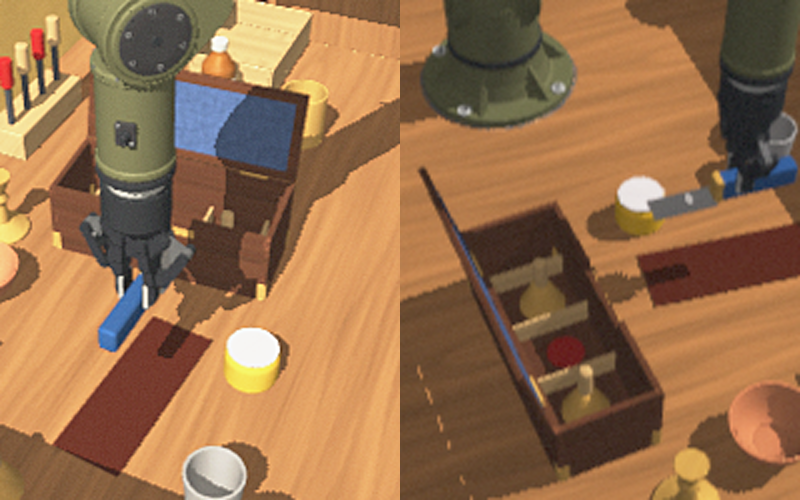

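The lid stands at about 104° and stays there. The scene view's red felt disc at (227,211) shows the middle compartment is the empty one. I'll lay the tool on its pad.

```bash
python3 -c "
from h import *
print('pad',rel([474.1,186.3,12],RY(85.2)))
c=grab('scene');h=cv2.cvtColor(c['img'],cv2.COLOR_BGR2HSV)
r=h[190:230,205:250];m=((r[...,0]<8)|(r[...,0]>172))&(r[...,1]>180)&(r[...,2]>70)
k,l,s,cc=cv2.connectedComponentsWithStats(m.astype(np.uint8));i=1+np.argmax(s[1:,4]);p=cc[i]+[205,190];print(p,s[i],onz(c,p,8.5))
"
```

```text
pad ([0.0031, -0.0005, 0.1395], [0.07, -0.01, 2.62])
[225.87654321 210.43209877] [14 15 15 11 81] [540.50852941 -72.70454229   8.5       ]
```

move_arm([
  [[0.003,0,0.04],[0,0,2.6],-1],
  [[0.003,0,0.08],[0,0,2.6],-1],
  [[0.003,0,0.11],[0,0,2.6],-1],
  [[0.003,0,0.125],[0,0,2.6],-1],
  [[0.003,0,0.132],[0,0,2.6],-1],
  [[0.003,0,0.136],[0,0,2.6],-1],
  [[0.003,0,0.139],[0,0,2.6],-1],
  [[0.003,0,0.139],[0,0,2.6],-1],
  [[0.003,0,0.139],[0,0,2.6],-1],
])

```text
clock: 13.45
tcp_pos: [473.9, 187.1, 12.3]
ee_rot: [3.14, -0.001, 1.489]
ft_force: [-0.4, -1.3, -1.5]
gripper_width: 0.265
gripper_force: 59.4
```

```bash
python3 -c "
from h import *
show()"
```

```text
13.45 [473.9 187.1  12.3] [ 1.7993e+02 -3.0000e-02  8.5320e+01] F [-0.4 -1.3 -1.5] w 0.265 59.4 q [-0.07  0.66 -0.55  2.05  0.61  0.59 -1.12]
```

move_arm([
  [[0,0,0.001],[0,0,0],-1],
  [[-0.001,0,0.001],[0,0,0],0.1],
  [[-0.001,0,0.001],[0,0,0],0.3],
  [[-0.001,0,0.001],[0,0,0],0.3],
  [[-0.001,0,0.001],[0,0,0],0.3],
  [[-0.001,0,-0.01],[0,0,0],0.3],
  [[-0.001,0,-0.05],[0,0,0],0.3],
  [[-0.001,0,-0.1],[0,0,0],0.3],
  [[-0.001,0,-0.15],[0,0,0],0.3],
  [[-0.001,0,-0.19],[0,0,0],0.3],
  [[-0.001,0,-0.19],[0,0,0],0.3],
  [[-0.001,0,-0.19],[0,0,0],0.3],
])

```text
clock: 14.65
tcp_pos: [473.5, 186.1, 203.0]
ee_rot: [3.139, -0.001, 1.489]
ft_force: [0.0, -1.6, -0.7]
gripper_width: 0.653
gripper_force: 0.0
```

```bash
python3 -c "
from h import *
show()
d=grab('wrist')
h=cv2.cvtColor(d['img'],cv2.COLOR_BGR2HSV)
m=cv2.inRange(h,(100,120,50),(125,255,255))
k,l,s,c=cv2.connectedComponentsWithStats(m);i=1+np.argmax(s[1:,4])
pts=np.argwhere(l==i)[:,::-1].astype(np.float32);b=cv2.boxPoints(cv2.minAreaRect(pts))
q=np.array([onz(d,p,35)[:2] for p in b]);print(q.ravel())
q=q[np.argsort(q[:,1])];f=q[:2].mean(0);k=q[2:].mean(0);v=(f-k)/np.linalg.norm(f-k);print('grip',k+75*v,'ang',np.degrees(np.arctan2(v[1],v[0])))
# bell: side + scene handle top
print(rel([556,376,180],RY(85)))
"
```

```text
14.65 [473.5 186.1 203. ] [ 1.7986e+02 -3.0000e-02  8.5320e+01] F [ 0.  -1.6 -0.7] w 0.653 0.0 q [ 0.11  0.42 -0.76  1.83  0.34  1.02 -0.87]
[470.15741972 261.5767711  491.41612852 259.82876663 484.40028774
 161.35126208 460.94660687 163.29550679]
grip [474.62246716 185.95652267] ang -94.714501819235
([0.1965, 0.0673, 0.0217], [0.01, 0.03, 0.33])
```

The tool is back at (474.6,186), -94.7°, against a pad centre of (474,185) and -95°. The bell is next.

```bash
python3 -c "
from h import *
print(rel([556,376,180],RY(93.7)),rel([556,376,54],RY(93.7)))
"
```

```text
([0.1965, 0.0673, 0.0217], [0.01, 0.03, -8.37]) ([0.1966, 0.0672, 0.1477], [0.01, 0.03, -8.37])
```

move_arm([
  [[0.05,0.017,0],[0,0,-2],0.3],
  [[0.095,0.033,0],[0,0,-4],0.3],
  [[0.14,0.05,0],[0,0,-6],0.3],
  [[0.18,0.062,0],[0,0,-8.4],0.3],
  [[0.197,0.067,0.01],[0,0,-8.4],0.3],
  [[0.197,0.067,0.022],[0,0,-8.4],0.3],
  [[0.197,0.067,0.022],[0,0,-8.4],0.3],
  [[0.197,0.067,0.022],[0,0,-8.4],0.3],
])

```text
clock: 15.5
tcp_pos: [555.8, 374.6, 178.6]
ee_rot: [-3.14, 0.003, 1.635]
ft_force: [-0.6, 0.0, -0.1]
gripper_width: 0.648
gripper_force: 0.0
```

```bash
python3 -c "
from h import *
show();d=grab('wrist');b=grab('side');a=grab('scene')
print(proj(d,[556,376,88]))
q=proj(d,[556,376,88]).astype(int);h=cv2.cvtColor(d['img'],cv2.COLOR_BGR2HSV)
for dy in range(-60,61,8): print(dy,[tuple(int(v) for v in d['img'][min(383,max(0,q[1]+dy)),q[0]+dx]) for dx in(-40,-24,-12,0,12,24,40)])
print(rel([556,376,54],RY(93.7)))
"
```

```text
15.5 [555.8 374.6 178.6] [-1.7991e+02  1.5000e-01  9.3660e+01] F [-0.6  0.  -0.1] w 0.648 0.0 q [-0.24  0.69 -0.73  1.43  0.47  1.2  -0.96]
[249.95531397 190.25517198]
-60 [(55, 95, 141), (51, 88, 131), (52, 90, 135), (46, 80, 120), (49, 83, 126), (51, 89, 131), (51, 88, 134)]
-52 [(55, 95, 142), (54, 89, 134), (53, 107, 144), (53, 112, 150), (50, 107, 144), (51, 87, 130), (51, 88, 134)]
-44 [(54, 94, 142), (53, 91, 136), (51, 107, 144), (51, 106, 142), (51, 105, 141), (49, 105, 140), (50, 87, 133)]
-36 [(57, 96, 143), (51, 100, 138), (50, 103, 138), (50, 107, 144), (52, 111, 147), (51, 103, 138), (51, 89, 132)]
-28 [(57, 96, 143), (49, 101, 136), (48, 98, 132), (56, 116, 154), (54, 112, 152), (49, 101, 135), (50, 87, 130)]
-20 [(54, 94, 141), (54, 94, 136), (49, 101, 136), (64, 101, 128), (63, 95, 119), (47, 95, 126), (50, 85, 127)]
-12 [(56, 96, 141), (53, 93, 138), (45, 92, 121), (74, 118, 149), (68, 107, 136), (46, 91, 123), (49, 85, 124)]
-4 [(56, 96, 142), (53, 93, 139), (51, 87, 131), (146, 229, 253), (143, 233, 255), (51, 86, 128), (50, 85, 127)]
4 [(55, 95, 143), (54, 93, 13
[... 208 characters left out ...]
(52, 92, 138), (53, 92, 137), (50, 84, 129), (51, 88, 130), (51, 88, 131), (51, 87, 129)]
28 [(53, 94, 142), (54, 94, 139), (50, 86, 129), (52, 86, 128), (51, 88, 131), (51, 88, 130), (51, 86, 128)]
36 [(25, 35, 66), (54, 93, 140), (51, 88, 133), (51, 85, 127), (52, 89, 132), (51, 86, 128), (50, 87, 128)]
44 [(36, 51, 116), (95, 172, 244), (77, 136, 208), (78, 140, 211), (85, 153, 228), (83, 147, 223), (82, 147, 222)]
52 [(36, 54, 118), (93, 169, 241), (91, 163, 236), (81, 144, 220), (86, 154, 228), (82, 149, 223), (82, 147, 222)]
60 [(35, 53, 118), (95, 172, 243), (90, 163, 235), (81, 145, 219), (85, 152, 226), (83, 149, 222), (81, 148, 221)]
([0.0004, -0.0006, 0.1263], [0.06, 0.02, -0.05])
```

```bash
python3 -c "
from h import *
d=grab('wrist');r=d['img'][140:220,215:290].astype(int)
m=(r[...,2]>190)&(r[...,0]>95)
k,l,s,c=cv2.connectedComponentsWithStats(m.astype(np.uint8));i=1+np.argmax(s[1:,4]);p=c[i]+[215,140];print(p,s[i]);x=onz(d,p,88);print(x)
print(rel([x[0],x[1],54],RY(93.7)))
"
```

```text
[252.45454545 189.20606061] [ 28  45  20  11 165]
[558.80294406 377.58783734  88.        ]
([0.0016, 0.0022, 0.1264], [0.07, 0.0, -0.04])
```

move_arm([
  [[0.001,0.001,0.03],[0,0,0],0.3],
  [[0.001,0.001,0.06],[0,0,0],0.3],
  [[0.001,0.001,0.09],[0,0,0],0.3],
  [[0.001,0.001,0.115],[0,0,0],0.3],
  [[0.001,0.001,0.126],[0,0,0],0.3],
  [[0.001,0.001,0.126],[0,0,0],0.3],
  [[0.001,0.001,0.126],[0,0,0],0.3],
  [[0.001,0.001,0.126],[0,0,0],-1],
  [[0.001,0.001,0.126],[0,0,0],-1],
  [[0.001,0.001,0.126],[0,0,0],-1],
  [[0.001,0.001,0.126],[0,0,0],-1],
  [[0.001,0.001,0.126],[0,0,0],-1],
])

```text
clock: 16.9
tcp_pos: [557.8, 378.5, 54.8]
ee_rot: [3.14, -0.001, 1.636]
ft_force: [0.6, -0.5, 7.2]
gripper_width: 0.187
gripper_force: 58.6
```

```bash
python3 -c "
from h import *
show();s=st();print(rel([545.2,-80.8,240],RY(93.7)))"
```

```text
16.9 [557.8 378.5  54.8] [ 1.7988e+02 -6.0000e-02  9.3720e+01] F [ 0.6 -0.5  7.2] w 0.187 58.6 q [-0.27  0.81 -0.66  1.56  0.57  0.97 -1.05]
([-0.4573, -0.042, -0.1857], [0.12, -0.06, 0.02])
```

The bell is gripped (about 16 mm, 59 N). I'll lift it and carry it over the middle compartment.

move_arm([
  [[0,0,-0.02],[0,0,0],-1],
  [[0,0,-0.06],[0,0,0],-1],
  [[0,0,-0.11],[0,0,0],-1],
  [[-0.02,0,-0.15],[0,0,0],-1],
  [[-0.06,0,-0.175],[0,0,0],-1],
  [[-0.1,-0.005,-0.175],[0,0,0],-1],
  [[-0.14,-0.01,-0.175],[0,0,0],-1],
  [[-0.18,-0.015,-0.175],[0,0,0],-1],
  [[-0.22,-0.02,-0.175],[0,0,0],-1],
  [[-0.26,-0.025,-0.175],[0,0,0],-1],
  [[-0.3,-0.03,-0.175],[0,0,0],-1],
  [[-0.3,-0.03,-0.175],[0,0,0],-1],
])

```text
clock: 18.1
tcp_pos: [546.2, 68.6, 227.3]
ee_rot: [-3.138, 0.005, 1.627]
ft_force: [0.8, -0.7, -2.5]
gripper_width: 0.184
gripper_force: 59.1
```

```bash
python3 -c "
from h import *
show();print(rel([545.2,-79,230],RY(93.7)))
d=grab('wrist')
for X in([545.2,-80.8,8],[459.4,-86.4,40],[631,-75.2,40]): print(proj(d,X))"
```

```text
18.1 [546.2  68.6 227.3] [-179.82    0.3    93.21] F [ 0.8 -0.7 -2.5] w 0.184 59.1 q [ 0.35  0.47 -0.8   1.69  0.37  1.14 -0.5 ]
([-0.1473, -0.0093, -0.0019], [-0.18, 0.3, -0.49])
[243.3474206  267.99447656]
[171.29653457 283.02513509]
[314.26283836 282.13197657]
```

move_arm([
  [[0,0,0],[0,0,0],-1],
  [[0,0,0],[0,0,0],-1],
  [[0,0,0],[0,0,0],-1],
])

```text
clock: 18.45
tcp_pos: [546.4, 78.2, 228.6]
ee_rot: [-3.142, -0.001, 1.638]
ft_force: [0.1, 1.4, -3.2]
gripper_width: 0.182
gripper_force: 59.1
```

```bash
python3 -c "
from h import *
show();print(rel([545.2,-79,230],RY(93.7)))
for n in('wrist','scene','side'):
  d=grab(n);h=cv2.cvtColor(d['img'],cv2.COLOR_BGR2HSV)
  p=proj(d,[545.2,-80.8,8.5]);print(n,p)
  x0,y0=max(0,int(p[0])-60),max(0,int(p[1])-60);r=h[y0:y0+120,x0:x0+120]
  m=((r[...,0]<6)|(r[...,0]>174))&(r[...,1]>200)&(r[...,2]>60)
  k,l,s,cc=cv2.connectedComponentsWithStats(m.astype(np.uint8))
  for i in np.argsort(-s[1:,4])[:2]+1: print(s[i],cc[i]+[x0,y0],onz(d,cc[i]+[x0,y0],8.5))
"
```

```text
18.45 [546.4  78.2 228.6] [-1.800e+02 -3.000e-02  9.388e+01] F [ 0.1  1.4 -3.2] w 0.182 59.1 q [ 0.34  0.47 -0.8   1.69  0.37  1.14 -0.5 ]
([-0.1567, -0.0119, -0.0015], [-0.0, -0.03, 0.18])
wrist [240.93150774 275.27256736]
scene [223.90595844 212.31704281]
[63 61  2  2  2] [226.5 213.5] [552.25050581 -74.6127234    8.5       ]
[63 53  1  1  1] [226. 205.] [520.74433166 -65.6186203    8.5       ]
side [264.79993405 200.06289198]
```

```bash
python3 -c "
from h import *
np.set_printoptions(precision=1,suppress=True)
c=grab('scene');im=cv2.imread('pics/w8.png')[:,400:]
f=lambda p:((p[0]-400+.5)/2.5+160-.5,(p[1]+.5)/2.5+70-.5)
for n,p,z in(('disc',(567,352),8.5),('bell+x top',(586,370),96),('bell-x top',(540,264),96),('slat mid-',(551.5,319),40),('slat mid+',(575,372),40),('rim front+x outer',(660,392),110),('rim front-x outer',(560,206),110),('foot +x front',(657,436),0)): print(n,onz(c,f(p),z))
h=cv2.cvtColor(im,cv2.COLOR_BGR2HSV);r=h[320:390,130:220];m=((r[...,0]<8)|(r[...,0]>172))&(r[...,1]>185)
k,l,s,cc=cv2.connectedComponentsWithStats(m.astype(np.uint8));i=1+np.argmax(s[1:,4]);print(s[i]+[530,320,0,0,0],onz(c,f(cc[i]+[530,320]),8.5))
e=np.array([-.0645,.998]);u=np.array([.998,.0645]);C=np.array([545.2,-80.8])
print('pred rim corners',C+65*e+159*u,C+65*e-159*u,'cells',C-86*u,C+86*u)
"
```

```text
disc [541.4 -70.9   8.5]
bell+x top [631.4 -75.7  96. ]
bell-x top [463.5 -76.9  96. ]
slat mid- [508.3 -79.2  40. ]
slat mid+ [593.7 -77.5  40. ]
rim front+x outer [696.4 -11.1 110. ]
rim front-x outer [392.2 -26.6 110. ]
foot +x front [688.9  -7.4   0. ]
[553 339   9  10  39] [523.9 -78.4   8.5]
pred rim corners [699.7  -5.7] [382.3 -26.2] cells [459.4 -86.3] [631.  -75.3]
```

The slats and neighbouring bells confirm a cell centre of about (545,-80). I'll move over it.

move_arm([
  [[-0.03,-0.002,0],[0,0,0],-1],
  [[-0.06,-0.005,0],[0,0,0],-1],
  [[-0.09,-0.007,0],[0,0,0],-1],
  [[-0.12,-0.01,0],[0,0,0],-1],
  [[-0.14,-0.011,0],[0,0,0],-1],
  [[-0.15,-0.012,0],[0,0,0],-1],
  [[-0.156,-0.012,0],[0,0,0],-1],
  [[-0.156,-0.012,0],[0,0,0],-1],
  [[-0.156,-0.012,0],[0,0,0],-1],
  [[-0.156,-0.012,0],[0,0,0],-1],
])

```text
clock: 19.65
tcp_pos: [544.9, -78.3, 228.7]
ee_rot: [3.141, -0.001, 1.638]
ft_force: [0.6, -0.3, -2.9]
gripper_width: 0.184
gripper_force: 59.1
```

```bash
python3 -c "
from h import *
show();print(rel([545,-78,85],RY(93.7)))"
```

```text
19.65 [544.9 -78.3 228.7] [ 1.7998e+02 -3.0000e-02  9.3860e+01] F [ 0.6 -0.3 -2.9] w 0.184 59.1 q [ 0.62  0.47 -0.8   1.69  0.36  1.14 -0.21]
([0.0002, 0.0, 0.1437], [0.02, -0.03, 0.16])
```

move_arm([
  [[0,0,0.02],[0,0,0],-1],
  [[0,0,0.045],[0,0,0],-1],
  [[0,0,0.07],[0,0,0],-1],
  [[0,0,0.095],[0,0,0],-1],
  [[0,0,0.12],[0,0,0],-1],
  [[0,0,0.135],[0,0,0],-1],
  [[0,0,0.145],[0,0,0],-1],
  [[0,0,0.153],[0,0,0],-1],
  [[0,0,0.158],[0,0,0],-1],
  [[0,0,0.161],[0,0,0],-1],
  [[0,0,0.161],[0,0,0],-1],
  [[0,0,0.161],[0,0,0],-1],
])

```text
clock: 20.85
tcp_pos: [545.1, -79.8, 68.0]
ee_rot: [3.141, 0.0, 1.636]
ft_force: [0.2, -0.2, -2.1]
gripper_width: 0.185
gripper_force: 59.1
```

move_arm([
  [[0,0,0.001],[0,0,0],-1],
  [[0,0,0.002],[0,0,0],-1],
  [[0,0,0.002],[0,0,0],-1],
])

```text
clock: 21.15
tcp_pos: [544.8, -79.9, 65.6]
ee_rot: [3.142, 0.0, 1.636]
ft_force: [0.0, -0.2, -2.8]
gripper_width: 0.189
gripper_force: 59.1
```

move_arm([
  [[0.001,0,0.001],[0,0,0],-1],
  [[0.001,0,0.001],[0,0,0],-1],
  [[0.001,0,0.001],[0,0,0],-1],
])

```text
clock: 21.45
tcp_pos: [544.8, -78.7, 64.5]
ee_rot: [-3.142, -0.0, 1.636]
ft_force: [-0.0, -0.0, -3.6]
gripper_width: 0.186
gripper_force: 59.1
```

move_arm([
  [[0,0,0.001],[0,0,0],-1],
  [[0,0,0.001],[0,0,0],-1],
  [[0,0,0.001],[0,0,0],-1],
])

```text
clock: 21.75
tcp_pos: [544.7, -78.8, 63.5]
ee_rot: [-3.142, -0.0, 1.636]
ft_force: [-0.5, 0.5, -2.2]
gripper_width: 0.182
gripper_force: 59.1
```

move_arm([
  [[0,0,0.001],[0,0,0],-1],
  [[0,0,0.001],[0,0,0],-1],
  [[0,0,0.001],[0,0,0],-1],
])

```text
clock: 22.05
tcp_pos: [545.0, -78.8, 62.8]
ee_rot: [3.141, 0.0, 1.636]
ft_force: [-1.0, -0.8, 1.6]
gripper_width: 0.19
gripper_force: 59.5
```

The bell touches the floor (force went from -3 to +1.6 N). I'll open and rise straight up.

move_arm([
  [[0,0,0],[0,0,0],-0.4],
  [[0,0,0],[0,0,0],-0.2],
  [[0,0,0],[0,0,0],0],
  [[0,0,0],[0,0,0],0],
  [[0,0,-0.01],[0,0,0],0],
  [[0,0,-0.03],[0,0,0],0],
  [[0,0,-0.06],[0,0,0],0],
  [[0,0,-0.1],[0,0,0],0],
  [[0,0,-0.15],[0,0,0],0],
  [[0,0,-0.2],[0,0,0],0],
  [[0.05,0,-0.22],[0,0,0],0],
  [[0.1,0,-0.22],[0,0,0],0],
])

```text
clock: 23.25
tcp_pos: [539.9, 17.5, 286.4]
ee_rot: [3.135, 0.0, 1.631]
ft_force: [0.8, 1.0, -0.8]
gripper_width: 0.501
gripper_force: 0.0
```

move_arm([
  [[0.05,0,0],[0,0,0],0],
  [[0.1,0,0],[0,0,0],0],
  [[0.15,0,0],[0,0,0],0],
  [[0.2,0,0],[0,0,0],0],
  [[0.2,0,0],[0,0,0],0],
  [[0.2,0,0],[0,0,0],0],
  [[0.2,0,0],[0,0,0],0],
])

```text
clock: 23.95
tcp_pos: [525.7, 215.8, 282.6]
ee_rot: [3.142, 0.001, 1.635]
ft_force: [-0.0, -0.3, 0.3]
gripper_width: 0.496
gripper_force: 0.0
```

```bash
python3 -c "
from h import *
np.set_printoptions(precision=1,suppress=True)
show();c=grab('scene','end');b=grab('side','endb')
e=np.array([-.0645,.998,0])
# light wooden handle tops inside case
for n,d in(('scene',c),('side',b)):
  for k in(-1,0,1):
    X=np.array([545.2+k*85.8,-80.8+k*5.5,96]);p=proj(d,X);x0,y0=int(p[0])-10,int(p[1])-10
    r=d['img'][y0:y0+22,x0:x0+20].astype(int);hs=cv2.cvtColor(r.astype(np.uint8),cv2.COLOR_BGR2HSV)
    m=(r[...,2]>140)&(hs[...,1]<130)
    q=np.argwhere(m)
    print(n,k,p,len(q),None if not len(q) else (q.mean(0)[::-1]+[x0,y0],onz(d,q.mean(0)[::-1]+[x0,y0],90)))
"
```

```text
23.95 [525.7 215.8 282.6] [180.    0.1  93.7] F [-0.  -0.3  0.3] w 0.496 0.0 q [ 0.1  0.5 -0.8  1.6  0.3  1.3 -0.7]
scene -1 [212.4 175.1] 24 (array([210.6, 176. ]), array([456.1, -91.3,  90. ]))
scene 0 [222.9 195.6] 21 (array([223.4, 195.9]), array([542.7, -78.4,  90. ]))
scene 1 [234.2 217.6] 37 (array([232.6, 219. ]), array([630.4, -79.8,  90. ]))
side -1 [294.6 183.7] 50 (array([292.2, 188.2]), array([460.6, -72.2,  90. ]))
side 0 [265.2 176.7] 79 (array([263.3, 181.1]), array([545.2, -67.6,  90. ]))
side 1 [237. 170.] 19 (array([233.5, 178. ]), array([626.9, -45. ,  90. ]))
```

The bell's handle top sits at (543,-78) in the scene view, which means it stands upright in the middle compartment like its neighbours. Handing in.

```bash
python3 -c "
from h import *
print(job.close_job())"
```

```text
the job is handed in; nothing more can be done
None
```

I levered the lid open with the blade to about 104°, where it stayed; laid the tool back on its pad within about 1 mm of centre; stood the spare bell in the empty middle compartment; and handed in the job at 24 s (my first grasp at the tool shut on nothing, and the final check was by measurement only because my ten pictures were used up).

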